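# Sieve the small nuts out of the wheel nuts

### The arm

A 7-joint arm with a two-finger parallel gripper is mounted at the origin on a cart in front of the work surface, level with it; the furniture and walls round the work are solid. World frame = base frame: x ahead of the robot, y to its left, z up, the work surface at z = 0. Lengths are in m, angles in rad, forces in N, time in s.
With the tool pointing down it reaches from about 0.425 to 0.925 m from the base axis. Payload 6.8 kg.
Tool frame: the origin (TCP) lies midway between the tips of the shut fingers; the grasp point (between the pads) lies 19 mm behind it; z points along the fingers, y is the line along which they close (so a half turn about z gives the same grasp; the last joint's range is limited). The gripper opens to 88 mm and grips with 3 to 60 N. Pads are 20 mm wide; open, the fingers measure 115 mm over their backs; the gripper's body (75 mm by 178 mm) begins 61 mm behind the grasp point.
Start: joints at [-0.108, 0.477, 0.022, 1.555, -0.011, 1.109, -0.083], TCP at [0.675, 0, 0.183] pointing down, gripper open.
Joint ranges: [-2.96, 2.96], [-0.34, 2.1], [-1.41, 1.46], [0.24, 2.44], [-1.37, 4.51], [0.17, 1.92], [-2.96, 2.96]. Speed limits (rad/s): [2.39, 2.39, 3.14, 3.14, 3.14, 3.14, 3.14].

### API

Orientations are given as a rotation vector (axis times angle).
In Python, from cell import env gives the robot as it stands.
- The arm moves only by the shell command python3 -m handwheel 'ROWS' [OPENING]. ROWS is JSON, one flat list of numbers, 6 for each row, row after row: the shift along the tool's x, y, z scaled (see below), then the turn, a rotation vector about the tool's x, y, z scaled (see below). In form: [dx, dy, dz, rx, ry, rz, dx, dy, dz, rx, ry, rz, ...]. A call has 1 to 20 rows; each row shifts and turns the commanded pose from where the row before left it, along the tool's axes as they then stand; what a row does not reach is not made up. The controller multiplies each number of a shift by 0.02 m and each number of a turn by 6 degrees. A row lasts 1/8 s, in which the tool goes at most 62.5 mm and 10.7 degrees, less where a joint would pass 70% of its speed; a pose out of reach is approached as far as the arm can. A call with a number of a shift or a turn outside -1 to 1 is refused whole. A call with a gripper value outside its range is refused whole. OPENING is the gripper command: -1 is fully open, 1 is shut, values between are in proportion, set as the call begins (- or left out, the last holds). The fingers move at their own pace and stop on an object; the grip force is fixed at half the most. Time passes only in rows, so rows that do not move let the fingers close. It gives the time, the measured TCP pose, the force, the opening and the grip force at its end, in the units of the state.
- env.get_obs(): the state, without advancing time (a new reading comes with each control period).
- env.read_camera(name): name is "scene" or "side" or "wrist"; returns a dict with "image" (480x640x3 uint8, blue, green, red), "camera_matrix" (3x3 intrinsics, pixels), "rvec" (rotation vector, rad) and "tvec" (3), from world to camera coordinates, as OpenCV has them. Camera axes: x right, y down, z forward; pixel columns grow to the right and rows downward; lengths in m; the calibration is good to about 2 mm. A picture is of the moment at which its call begins. There is no depth.
- env.sign_off(): hands the job in; it is judged then, once.
The state is a dict: "time_s": time; "q": joint angles; "qd": joint speeds; "joint_torque": joint torques, N m; "position": TCP position; "orientation": TCP orientation; "ft_force": force on the tool from outside, world axes, zero at the start; "moment": the same for the moment, N m; "gripper_width": opening from 0.0 (shut) to 1.0 (fully open); "gripper_force": force on a finger pad.
Only numpy, scipy, OpenCV 4.12 (cv2) and the standard library are available. Lean on these libraries where they do the work, as an engineer would, in place of code of your own. Each camera call takes 0.05 s, during which the arm holds its last target. There are 200 camera calls.

### The job

Set the sieve by its red handle onto the rails of the green catch tray and shake it side to side between the sprung stops until all five small hex nuts have dropped into the tray, knocking the stops and bearing on the rails only lightly. Then lift the sieve off, with the three wheel nuts still in it, stand it level on a free part of the bench and let go; leave the other things on the bench where they lie.

Things in the scene. Friction and masses are not known exactly. Their poses are not given: they have to be found in the camera images.
- sieve: hand sieve: open steel box, 114 mm (its x) by 133 mm (its y) outside, walls 48 mm high with a 69 mm high tab amid each y end for the stops, red bail handle over its middle; origin at its underside's centre, z up. Two black plastic runners under its x sides slide on the tray's rails. 0.44 to 0.69 kg, the nuts in it add 0.21 kg. The same turned end for end
- sieve_grip (a point): centre of the red grip of the sieve's handle, 72 mm above the sieve's underside, axes as the sieve's. The grip is a bar along the sieve's x, 86 mm long, 14 mm thick (along the sieve's y), 24 mm high, with free space round it and over 20 mm below it, down to the wheel nuts. 30 to 60 N of grip hold it well; much more makes it tremble
- screen (a point): centre of the sieve's bottom, level with the tops of its bars, 8 mm above the underside: four bars along the sieve's x, 8 mm wide, with five slots 19 mm wide between them. Nuts slide on the bars only when the sieve is sped up or stopped at over 2.5 to 3.5 m/s2, as in a quick stroke with a light knock on a stop; carried smoothly and level they stay put
- tray: green catch tray, fixed, 124 mm (its x) by 268 mm (its y), open on top, floor 3 mm thick; origin at its underside's centre, z up. Bright rails along the top of its long sides let the sieve slide along the tray's y, with 2 mm of play across x on either side between guide lips 10 mm high, flared outward to 18 mm. All push and knock of the sieve on tray, rails and stops together must stay under 40 N
- rail_seat (a point): centre of the tray at rail height (45 mm above the bench), axes as the tray's; the sieve's underside centre comes here when it sits mid-tray on the rails, its y along the tray's y (either way round)
- stop_line (a point): mid-tray point at the height of the two stops' sprung rubber buffers (58 mm above the rails; the stops reach 71 mm above the rails), axes as the tray's. One buffer at either end along y, about 2.5 N/mm, bottoming hard after 7 mm. The stops are set anew each time: the centred sieve has a gap of 4 to 12 mm to each buffer, unequal and not measured: feel for it
- hex_nut_1: small brass-coloured hex nut, 16 mm across the flats (18.5 mm over the corners), 8 mm thick, lying on a bar of the sieve at the start; origin at the centre of its underside
- hex_nut_2: small brass-coloured hex nut, 16 mm across the flats (18.5 mm over the corners), 8 mm thick, lying on a bar of the sieve at the start; origin at the centre of its underside
- hex_nut_3: small brass-coloured hex nut, 16 mm across the flats (18.5 mm over the corners), 8 mm thick, lying on a bar of the sieve at the start; origin at the centre of its underside
- hex_nut_4: small brass-coloured hex nut, 16 mm across the flats (18.5 mm over the corners), 8 mm thick, lying on a bar of the sieve at the start; origin at the centre of its underside
- hex_nut_5: small brass-coloured hex nut, 16 mm across the flats (18.5 mm over the corners), 8 mm thick, lying on a bar of the sieve at the start; origin at the centre of its underside
- wheel_nut_1: silver wheel nut, 24 mm over its flange, 24 to 28 mm tall, in the sieve; too big for the slots; origin at the centre of its flange's underside
- wheel_nut_2: silver wheel nut, 24 mm over its flange, 24 to 28 mm tall, in the sieve; too big for the slots; origin at the centre of its flange's underside
- wheel_nut_3: silver wheel nut, 24 mm over its flange, 24 to 28 mm tall, in the sieve; too big for the slots; origin at the centre of its flange's underside
- wrench: open-ended wrench, 222 mm, lying on the bench; leave alone; origin at its underside's centre
- crayon: yellow tyre crayon, 85 mm, lying on the bench; leave alone
- torch_black: black torch, 121 mm, lying on the bench; leave alone
- cement: blue and yellow tube, 119 mm, lying on the bench; leave alone

How it is judged:
By the outcome, as a careful person would: the job done as asked, in the order asked, and still so for the second after the job is handed in, with the robot touching nothing.
It also fails if it takes over 58 s, if anything falls off the work surface, if the arm or the gripper's body presses on something with over 40 N, if the wrist force passes 120 N, or if a joint passes its speed limit or range.

## Working session

There is one attempt and no reset: what is moved stays moved. The work goes in short steps, Python scripts to look and compute and a shell command to move; the robot and the scene stay as the last step left them, time stands still between calls to the robot, and variables do not carry over. Pictures are saved under pics/ and viewed, at most 10 in all, crops included, and the job is handed in when it is done.

```bash
mkdir -p pics; ls; python3 - <<'E'
from cell import env
import cv2,numpy as np
for n in ("scene","side","wrist"):
    d=env.read_camera(n); cv2.imwrite(f"pics/{n}0.png",d["image"])
    print(n,d["camera_matrix"].tolist(),d["rvec"],d["tvec"])
print(env.get_obs())
E
```

```text
pics
scene [[589.0732773999887, 0.0, 324.0945651729184], [0.0, 589.0732773999887, 232.75822481257984], [0.0, 0.0, 1.0]] [ 1.1207609  -2.49345623  0.85743369] [0.40155644 0.28467902 0.98394313]
side [[439.3570842161343, 0.0, 318.2873881930258], [0.0, 439.3570842161343, 235.13348306587744], [0.0, 0.0, 1.0]] [ 1.17043789 -2.54686125  0.76671609] [0.42024511 0.29915822 0.88912192]
wrist [[396.50398588507767, 0.0, 314.27300116318156], [0.0, 396.50398588507767, 240.987314474225], [0.0, 0.0, 1.0]] [-2.82879088e+00 -3.32266183e-04  6.32532239e-05] [-0.67492925 -0.03838136  0.3912146 ]
{'time_s': 0.15, 'q': array([-0.10809901,  0.47761777,  0.02234817,  1.55619681, -0.01154261,
        1.10929396, -0.08311664]), 'qd': array([-3.24845490e-04, -3.07453041e-03,  8.06782805e-04, -3.48598016e-03,
        1.70939572e-03, -1.61826615e-05,  1.19228160e-03]), 'joint_torque': array([ 2.56581799e-03, -5.83290482e+01,  1.53667007e+00, -2.72875071e+01,
       -5.42110554e-02,  1.44432642e-02,  8.67239464e-05]), 'position': array([6.74487535e-01, 3.06800318e-06, 1.82011686e-01]), 'orientation': array([-2.22079928e+00, -2.22075510e+00,  1.60668877e-03]), 'ft_force': array([0.09429529, 0.3759439 , 0.14648446]), 'moment': array([ 0.04216763, -0.02353664, -0.03100371]), 'gripper_force': 0.0, 'gripper_width': 1.000514383366067}
```

View pics/scene0.png

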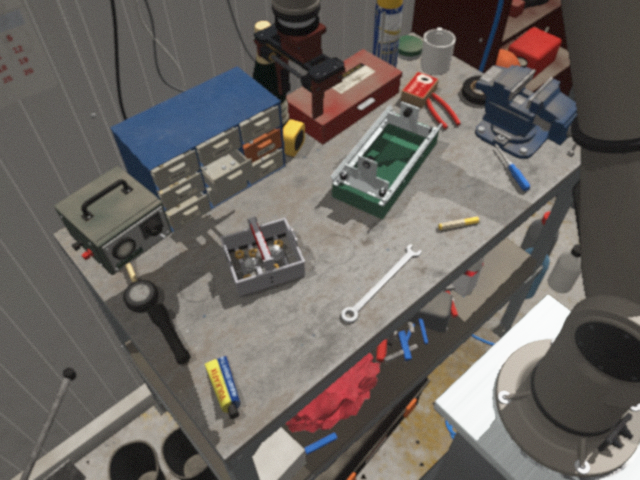

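View pics/wrist0.png

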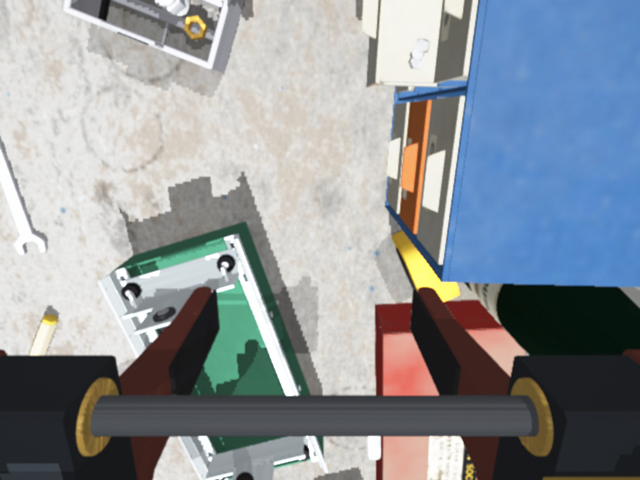

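View pics/side0.png

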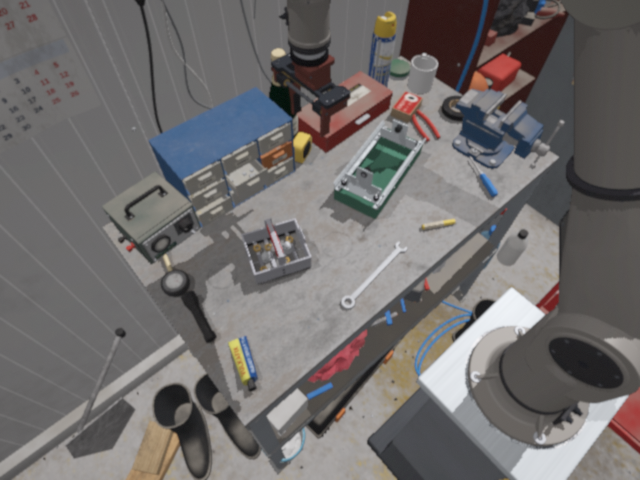

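The pictures show the sieve in the scene view around (263,255), with its grip from (252,222) to (268,262). The tray is around (388,160), and the wrench, crayon and tube lie in front. Next I'll get rough positions.

```bash
cat > h.py <<'E'
from cell import env
import cv2,numpy as np
def cam(n):
    d=env.read_camera(n); R=cv2.Rodrigues(np.array(d["rvec"]))[0]
    return d["image"],np.array(d["camera_matrix"]),R,np.array(d["tvec"]).ravel()
def ray(c,uv,z):
    _,K,R,t=c; o=-R.T@t; d=R.T@np.linalg.inv(K)@np.array([*uv,1.]); return o+d*(z-o[2])/d[2]
def proj(c,P):
    return cv2.projectPoints(np.array(P,float).reshape(-1,3),cv2.Rodrigues(c[2])[0],c[3],c[1],None)[0].reshape(-1,2)
E
python3 - <<'E'
from h import *
np.set_printoptions(precision=4,suppress=True)
s=cam("scene");w=cam("wrist")
for n,uv,z in [("grip a",(252,222),.08),("grip b",(268,262),.08),("c1",(223,240),.048),("c2",(295,222),.048),("c3",(304,262),.048),("c4",(238,283),.048),
 ("tr",(335,180),.045),("tr",(382,195),.045),("tr",(437,135),.045),("tr",(393,108),.045),("wrA",(348,315),0),("wrB",(415,250),0),("cr",(440,227),0),("cr",(478,220),0),("cem",(210,365),0),("cem",(234,412),0),("torch",(143,297),0),("torch",(182,358),0),("boxcorner",(173,225),0),("drawer r",(295,160),0)]: print(n,ray(s,uv,z)[:2])
for uv in [(105,275),(240,230),(325,465),(205,478)]: print("wr tray",ray(w,uv,.05)[:2])
a=cv2.resize(s[0][205:305,205:320],None,fx=5,fy=5,interpolation=2);b=cv2.resize(w[0][0:480,60:360],None,fx=1.04,fy=1.04)
print(a.shape,b.shape)
E
```

```text
grip a [0.6031 0.1865]
grip b [0.5088 0.2215]
c1 [0.6277 0.2424]
c2 [0.5693 0.1095]
c3 [0.4833 0.1589]
c4 [0.5279 0.2797]
tr [ 0.603  -0.0278]
tr [ 0.507  -0.0716]
tr [ 0.5527 -0.2914]
tr [ 0.6837 -0.2842]
wrA [0.3642 0.155 ]
wrB [ 0.3844 -0.0471]
cr [ 0.3906 -0.129 ]
cr [ 0.3504 -0.2021]
cem [0.4514 0.4037]
cem [0.3548 0.4222]
torch [0.652  0.4191]
torch [0.4954 0.4331]
boxcorner [0.7643 0.2809]
drawer r [ 0.7414 -0.0303]
wr tray [ 0.4846 -0.0567]
wr tray [ 0.61   -0.0139]
wr tray [ 0.6869 -0.2793]
wr tray [ 0.5553 -0.2976]
(500, 575, 3) (499, 312, 3)
```

```bash
python3 - <<'E'
from h import *
w=cam("wrist"); print(-w[2].T@w[3], ray(w,(314,200),.05))
E
python3 -m handwheel '[1,-0.6,0,0,0,-0.972,0.8,-0.6,0,0,0,-0.972,0.8,-0.6,0,0,0,-0.972,0.5,-0.6,0,0,0,-0.972]' -
```

```text
[0.67508843 0.08401744 0.38440177] [0.67510257 0.01283631 0.05      ]
time_s: 0.8
position: [0.6194, 0.055, 0.1827]
orientation: [-1.72, -2.628, -0.0]
ft_force: [-0.3, 0.3, 0.1]
gripper_width: 1.0
gripper_force: 0.0
```

```bash
python3 -m handwheel '[0,0,0,0,0,-0.972,0,0,0,0,0,-0.972,0,0,0,0,0,-0.972,0,0,0,0,0,-0.972,0,0,0,0,0,-0.972,0,0,0,0,0,-0.972,0,0,0,0,0,-0.972,0,0,0,0,0,-0.972,0.92,0.95,0,0,0,0,0.92,0.95,0,0,0,0,0.92,0.95,0,0,0,0,0.92,0.95,0,0,0,0,0.92,0.95,0,0,0,0,0.92,0.95,0,0,0,0,0,0,0,0,0,0,0,0,0,0,0,0]' -
python3 - <<'E'
from h import *
import pickle
w=cam("wrist"); pickle.dump(w,open("w1.pkl","wb")); cv2.imwrite("pics/w1.png",w[0]); o=env.get_obs();print(o["position"],cv2.Rodrigues(o["orientation"])[0].round(4))
E
```

```text
time_s: 2.8
position: [0.5558, 0.1976, 0.1827]
orientation: [0.547, 3.093, -0.001]
ft_force: [-0.4, -0.3, -0.1]
gripper_width: 1.003
gripper_force: 0.0
[0.55594001 0.19722683 0.18267937] [[-9.39e-01  3.44e-01  2.00e-04]
 [ 3.44e-01  9.39e-01 -8.00e-04]
 [-4.00e-04 -7.00e-04 -1.00e+00]]
```

View pics/w1.png

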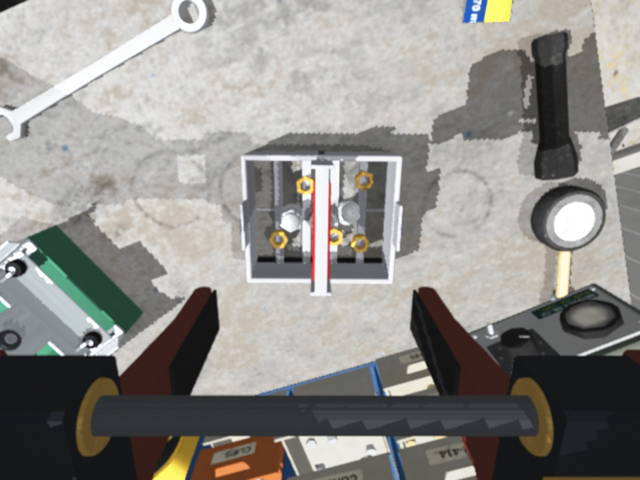

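The sieve's outer top corners are at (243,156), (402,156), (394,283) and (248,283). The grip runs from (321,163) to (320,292). All five hex nuts are visible, and so are two wheel nuts, with the third hidden under the handle.

```bash
python3 - <<'E'
from h import *
import pickle
w=pickle.load(open("w1.pkl","rb"))
c=[ray(w,u,.048)[:2] for u in [(243,156),(402,156),(394,283),(248,283)]]
print(np.round(c,4),np.mean(c,0))
L=lambda a,b:(np.linalg.norm(b-a).round(4),np.degrees(np.arctan2(*(b-a)[::-1])).round(2))
print(L(c[0],c[1]),L(c[3],c[2]),L(c[0],c[3]),L(c[1],c[2]))
print([ray(w,u,.084)[:2] for u in [(321,163),(320,292)]])
im=cv2.imread("pics/wrist0.png")[215:480,80:345]
cv2.imwrite("pics/w0tray.png",cv2.resize(im,None,fx=2.26,fy=2.26,interpolation=2))
E
```

```text
[[0.4884 0.1579]
 [0.5339 0.2826]
 [0.6424 0.2435]
 [0.5962 0.1166]] [0.56521502 0.2001398 ]
(np.float64(0.1327), np.float64(69.95)) (np.float64(0.135), np.float64(69.98)) (np.float64(0.1155), np.float64(-20.94)) (np.float64(0.1154), np.float64(-19.82))
[array([0.51187095, 0.21808916]), array([0.61143467, 0.18144273])]
```

View pics/w0tray.png

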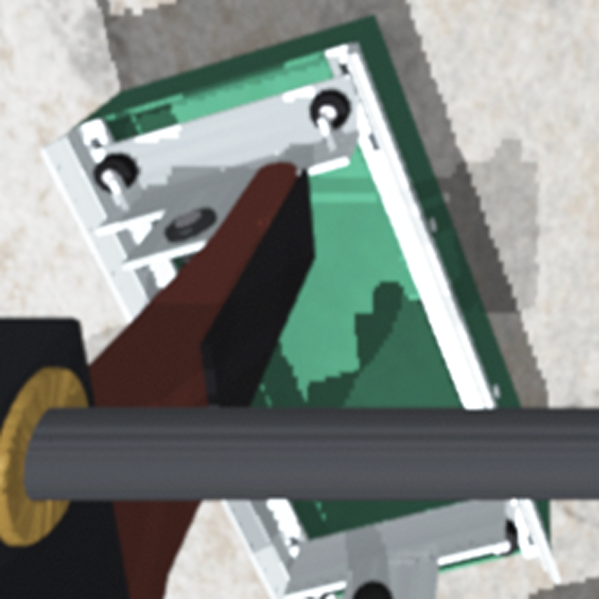

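```bash
python3 -m handwheel '[-0.3,0.26,1,0,0,0,0,0,1,0,0,0,0,0,1,0,0,0,0,0,1,0,0,0,0,0,1,0,0,0,0,0,1,0,0,0,0,0,0.5,0,0,0,0,0,0,0,0,0]' - && python3 -m handwheel '[0,0,0,0,0,0,0,0,0,0,0,0,0,0,0,0,0,0,0,0,0,0,0,0,0,0,0,0,0,0,0,0,0,0,0,0]' 1
```

```text
time_s: 3.85
position: [0.5622, 0.201, 0.0515]
orientation: [-0.546, -3.092, 0.002]
ft_force: [-0.3, -0.5, -0.4]
gripper_width: 1.001
gripper_force: 0.0
time_s: 4.6
position: [0.5627, 0.2016, 0.0528]
orientation: [0.546, 3.094, -0.0]
ft_force: [0.9, 0.4, -0.3]
gripper_width: 0.356
gripper_force: 0.0
```

```bash
python3 -m handwheel '[0,0,0,0,0,0,0,0,0,0,0,0,0,0,0,0,0,0]' && python3 -m handwheel '[0,0,-0.1,0,0,0,0,0,-0.3,0,0,0,0,0,-0.5,0,0,0,0,0,-0.7,0,0,0,0,0,-0.9,0,0,0,0,0,-1,0,0,0,0,0,-1,0,0,0,0,0,-0.8,0,0,0,0,0,-0.5,0,0,0,0,0,-0.2,0,0,0]'
```

```text
time_s: 4.97
position: [0.5627, 0.2016, 0.0528]
orientation: [-0.546, -3.094, -0.0]
ft_force: [-0.4, 0.2, -0.3]
gripper_width: 0.02
gripper_force: 0.0
time_s: 6.22
position: [0.5629, 0.2017, 0.1734]
orientation: [0.546, 3.093, 0.0]
ft_force: [-0.4, -0.2, -1.0]
gripper_width: 0.006
gripper_force: 0.0
```

```bash
python3 - <<'E'
from h import *
w=cam("wrist"); s=cam("scene")
o=env.get_obs(); print(o["position"],o["gripper_width"],o["gripper_force"], o["ft_force"])
a=cv2.resize(s[0][130:330,190:330],None,fx=3,fy=3,interpolation=2)
b=w[0][60:480,150:530]
b=cv2.resize(b,(380,600*420//600)); h=600
a=cv2.copyMakeBorder(a,0,0,0,0,0)[:600]; b=cv2.copyMakeBorder(b,0,180,0,0,cv2.BORDER_CONSTANT)
cv2.imwrite("pics/chk.png",np.hstack([a,b])); print(a.shape,b.shape)
E
```

```text
[0.56271624 0.20159151 0.17284695] 0.006074931939537065 0.0 [ 0.77291373 -0.24238579 -0.25464239]
(600, 420, 3) (600, 380, 3)
```

View pics/chk.png

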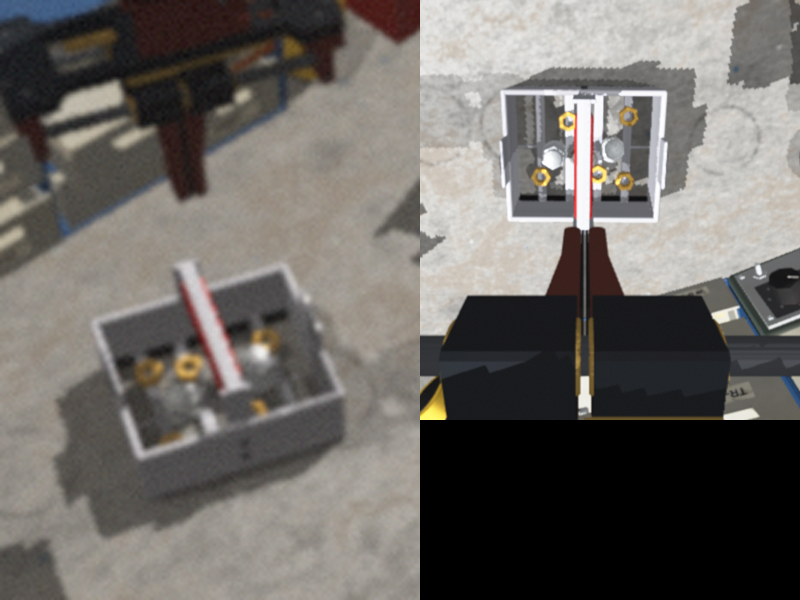

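```bash
python3 - <<'E'
from h import *
for n in("scene","side","wrist"):
    c=cam(n); print(n,proj(c,[[.5627,.2016,.173],[.5627,.2016,.085],[.5635,.2,.084],[.675,0,.183]]).round(0).tolist())
print([ray(cam("scene"),(253,195),z) for z in (.15,.173,.2)])
E
```

```text
scene [[254.0, 206.0], [258.0, 237.0], [259.0, 237.0], [300.0, 119.0]]
side [[270.0, 214.0], [274.0, 237.0], [274.0, 237.0], [310.0, 136.0]]
wrist [[316.0, 275.0], [316.0, 230.0], [314.0, 231.0], [87.0, 525.0]]
[array([0.60226583, 0.17569954, 0.15      ]), array([0.58423117, 0.18641203, 0.173     ]), array([0.56306004, 0.19898756, 0.2       ])]
```

```bash
python3 - <<'E'
from h import *
s=cam("scene");w=cam("wrist")
P=[c[1]@np.c_[c[2],c[3]] for c in(s,w)]
for a,b in [((253,196),(315,289)),((252,194),(315,286)),((255,197),(315,291))]:
    X=cv2.triangulatePoints(P[0],P[1],np.array(a,float),np.array(b,float)).ravel();print(X[:3]/X[3])
o=env.get_obs();print(o["q"],o["position"])
E
```

```text
[0.55629977 0.20333563 0.20633482]
[0.55091978 0.2069798  0.21847534]
[0.55798488 0.20009541 0.20015684]
[-0.21279034  0.37926289 -0.30313993  1.74102331  0.12829214  1.04124165
  0.66077863] [0.56256606 0.20155886 0.17242949]
```

The fingertips show about 30 mm above the reported TCP (both cameras agree), which is why the grasp closed just over the grip. I'll open and go about 28 mm lower than before.

```bash
python3 -m handwheel '[0,0,0,0,0,0,0,0,0.5,0,0,0,0,0,1,0,0,0,0,0,1,0,0,0,0,0,1,0,0,0,0,0,1,0,0,0,0,0,1,0,0,0,0,0,0.8,0,0,0,0,0,0.5,0,0,0]' -1 && python3 -m handwheel '[0,0,0.3,0,0,0,0,0,0.3,0,0,0,0,0,0,0,0,0]'
```

```text
time_s: 7.85
position: [0.5623, 0.2014, 0.0356]
orientation: [-0.546, -3.093, 0.001]
ft_force: [0.3, 0.1, -0.3]
gripper_width: 0.978
gripper_force: 0.0
time_s: 8.22
position: [0.5627, 0.2016, 0.0247]
orientation: [-0.546, -3.094, 0.0]
ft_force: [-0.5, 0.6, 0.3]
gripper_width: 0.999
gripper_force: 0.0
```

```bash
python3 -m handwheel '[0,0,0,0,0,0,0,0,0,0,0,0,0,0,0,0,0,0,0,0,0,0,0,0,0,0,0,0,0,0,0,0,0,0,0,0,0,0,0,0,0,0,0,0,0,0,0,0]' 1
```

```text
time_s: 9.22
position: [0.5627, 0.2014, 0.0247]
orientation: [-0.546, -3.094, 0.001]
ft_force: [-1.1, -0.8, 0.3]
gripper_width: 0.154
gripper_force: 30.0
```

```bash
python3 -m handwheel '[0,0,-0.1,0,0,0,0,0,-0.2,0,0,0,0,0,-0.4,0,0,0,0,0,-0.6,0,0,0,0,0,-0.8,0,0,0,0,0,-0.9,0,0,0,0,0,-0.9,0,0,0,0,0,-0.9,0,0,0,0,0,-0.7,0,0,0,0,0,-0.4,0,0,0,0,0,-0.1,0,0,0]'; python3 - <<'E'
from h import *
o=env.get_obs();print(o["moment"])
E
```

```text
time_s: 10.6
position: [0.5628, 0.2017, 0.1451]
orientation: [0.546, 3.093, 0.0]
ft_force: [-0.8, 0.5, -8.4]
gripper_width: 0.158
gripper_force: 30.0
[ 0.07991365 -0.06181411 -0.01550409]
```

```bash
python3 - <<'E'
from h import *
np.set_printoptions(precision=4,suppress=True)
R=cv2.Rodrigues(np.array([-2.82879088,-3.32266183e-04,6.32532239e-05]))[0]
K=np.array([[396.504,0,314.273],[0,396.504,240.987],[0,0,1]])
w=(0,K,R,np.array([-0.67492925,-0.03838136,0.3912146]))
px=lambda u,v:(80+u/2.264,215+v/2.264)
for z in(.045,.055,.063):
    A,B,C,D=[ray(w,px(*p),z)[:2] for p in[(355,45),(558,582),(45,150),(278,598)]]
    d=(B-A)/np.linalg.norm(B-A); e=(D-C)/np.linalg.norm(D-C); n=np.array([-d[1],d[0]])
    print(z,"len",np.linalg.norm(B-A),"ang",np.degrees(np.arctan2(*d[::-1])),np.degrees(np.arctan2(*e[::-1])),"width",(C-A)@n,"mid",(A+B)/2+n*((C-A)@n)/2, (C-A)@d)
s=cam("scene");t=cam("side")
a=cv2.resize(s[0][95:220,325:445],None,fx=4.8,fy=4.8,interpolation=2)[:600]
b=cv2.resize(t[0][110:220,330:428],None,fx=5.4,fy=5.4,interpolation=2)
a=cv2.resize(s[0][95:220,322:447],(600,600),interpolation=2)
cv2.imwrite("pics/tray_s.png",a)
E
```

```text
0.045 len 0.2868508923139099 ang -73.21669233146366 -72.64764985988721 width -0.13740686142682085 mid [ 0.5813 -0.177 ] 0.0056594882696677186
0.055 len 0.2783889156668998 ang -73.21669233146369 -72.64764985988724 width -0.13335341873695014 mid [ 0.5841 -0.1693] 0.0054925358255402575
0.063 len 0.27161933434929186 ang -73.21669233146366 -72.64764985988721 width -0.13011066458505355 mid [ 0.5863 -0.1632] 0.005358973870238176
```

View pics/tray_s.png

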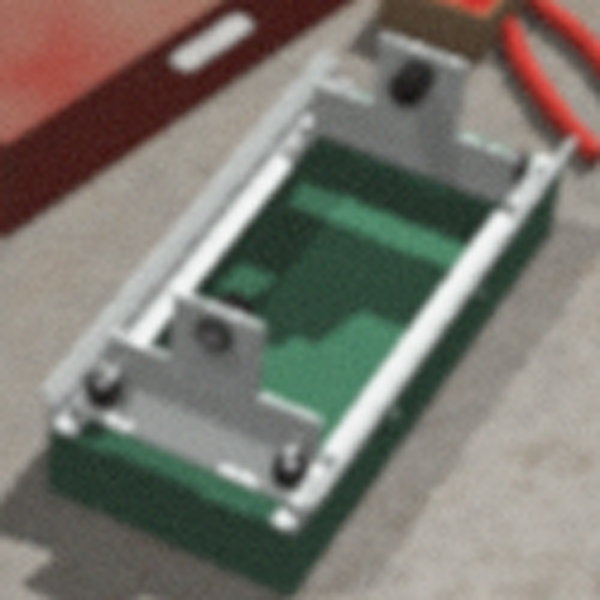

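```bash
python3 - <<'E'
from h import *
np.set_printoptions(precision=4,suppress=True)
s=cam("scene"); px=lambda u,v:(322+(u+.5)/4.8-.5,95+(v+.5)/4.8-.5)
def an(a,b): return np.degrees(np.arctan2(*(b-a)[::-1])),np.linalg.norm(b-a)
nl,nr,fr=[ray(s,px(*p),0)[:2] for p in[(50,487),(290,595),(555,232)]]
print("bottom",nl,nr,fr,an(nr,fr),an(nl,nr),(nl+fr)/2)
a,b,c,d=[ray(s,px(*p),.063)[:2] for p in[(48,393),(328,55),(303,515),(575,140)]]
print("lips",an(a,b),an(c,d),an(a,c),(a+b+c+d)/4,(a+d)/2,(b+c)/2)
# predicted picture of a model at candidate poses: residuals vs wrist/scene clicks
R=cv2.Rodrigues(np.array([-2.82879088,-3.32266183e-04,6.32532239e-05]))[0]
K=np.array([[396.504,0,314.273],[0,396.504,240.987],[0,0,1]])
w=(0,K,R,np.array([-0.67492925,-0.03838136,0.3912146])); pw=lambda u,v:(80+u/2.264,215+v/2.264)
# unknown pose x,y,yaw + lip half width, lip z
from scipy.optimize import least_squares
def P(p,x,y,z):
    c,si=np.cos(p[2]),np.sin(p[2]); return [p[0]+c*x-si*y,p[1]+si*x+c*y,z]
def res(p):
    W,L,Z=p[3],.134,p[4]
    r=proj(s,[P(p,.062,L,0),P(p,-.062,L,0),P(p,-.062,-L,0)])-[px(50,487),px(290,595),px(555,232)]
    r2=proj(s,[P(p,W,L,Z),P(p,W,-L,Z),P(p,-W,L,Z),P(p,-W,-L,Z)])-[px(48,393),px(328,55),px(303,515),px(575,140)]
    r3=proj(w,[P(p,W,L,Z),P(p,W,-L,Z),P(p,-W,L,Z)])-[pw(355,45),pw(558,582),pw(45,150)]
    return np.r_[r.ravel(),r2.ravel(),r3.ravel()]
f=least_squares(res,[.585,-.165,.29,.065,.06],loss="soft_l1"); print(f.x,np.degrees(f.x[2])); print(res(f.x).reshape(-1,2))
E
```

```text
bottom [ 0.6033 -0.0198] [ 0.4865 -0.0557] [ 0.5629 -0.3132] (np.float64(-73.47768161786377), np.float64(0.26856955175858654)) (np.float64(-162.8993727056696), np.float64(0.12214623842450145)) [ 0.5831 -0.1665]
lips (np.float64(-72.95029833025224), np.float64(0.26095963008550416)) (np.float64(-72.92037648264834), np.float64(0.27131940816687083)) (np.float64(-165.2144892747937), np.float64(0.1272263190521893)) [ 0.5802 -0.1612] [ 0.581  -0.1637] [ 0.5794 -0.1588]
[ 0.5853 -0.1668  0.2992  0.0652  0.0582] 17.14539318797273
[[-0.3043 -0.6014]
 [ 0.4467 -0.319 ]
 [-0.8664 -0.5619]
 [-1.1519 -0.2096]
 [-0.1    -1.5867]
 [ 1.1788 -1.4018]
 [-0.0572  0.0587]
 [-0.0487  4.0313]
 [-0.776  -3.0824]
 [-0.2946 -1.2865]]
```

```bash
python3 -m handwheel '[-0.11,-0.25,0,0,0,0,-0.22,-0.5,-0.2,0,0,0,-0.33,-0.75,-0.2,0,0,0,-0.43,-0.99,-0.2,0,0,0,-0.43,-0.99,-0.2,0,0,0,-0.43,-0.99,-0.2,0,0,0,-0.43,-0.99,-0.2,0,0,0,-0.43,-0.99,-0.2,0,0,0,-0.43,-0.99,-0.2,0,0,0,-0.43,-0.99,-0.2,0,0,0,-0.43,-0.99,-0.2,0,0,0,-0.43,-0.99,0,0,0,0,-0.43,-0.99,0,0,0,0,-0.43,-0.99,0,0,0,0,-0.43,-0.99,0,0,0,0,-0.43,-0.99,0,0,0,0,-0.43,-0.99,0,0,0,0,-0.33,-0.75,0,0,0,0,-0.22,-0.5,0,0,0,0,-0.11,-0.25,0,0,0,0]' && python3 -m handwheel '[0,0,0,0,0,-0.3,0,0,0,0,0,-0.6,0,0,0,0,0,-0.9,0,0,0,0,0,-0.95,0,0,0,0,0,-0.95,0,0,0,0,0,-0.95,0,0,0,0,0,-0.9,0,0,0,0,0,-0.6,0,0,0,0,0,0]'
python3 - <<'E'
from h import *
import pickle
w=cam("wrist"); pickle.dump(w,open("w2.pkl","wb")); cv2.imwrite("pics/w2.png",w[0]); o=env.get_obs();print(o["position"],o["ft_force"],cv2.Rodrigues(o["orientation"])[0].round(4))
E
```

```text
time_s: 13.25
position: [0.5851, -0.1661, 0.1848]
orientation: [-0.547, -3.094, -0.0]
ft_force: [-0.2, 0.8, -9.5]
gripper_width: 0.155
gripper_force: 30.0
time_s: 14.38
position: [0.5853, -0.1645, 0.1848]
orientation: [-0.464, 3.107, 0.001]
ft_force: [1.0, 0.5, -7.9]
gripper_width: 0.155
gripper_force: 30.0
[ 0.58529216 -0.16467555  0.18477368] [-0.47009392 -0.27420954 -7.90243988] [[-9.568e-01 -2.908e-01  0.000e+00]
 [-2.908e-01  9.568e-01  4.000e-04]
 [-2.000e-04  4.000e-04 -1.000e+00]]
```

View pics/w2.png

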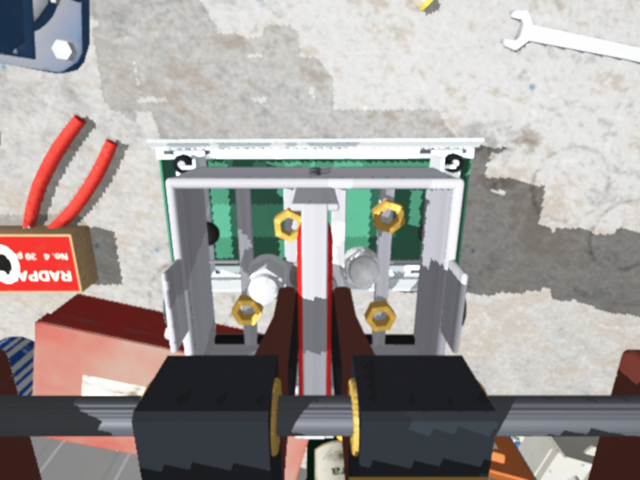

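```bash
python3 - <<'E'
from h import *
import pickle
np.set_printoptions(precision=4,suppress=True)
w=pickle.load(open("w2.pkl","rb")); o=env.get_obs(); R=cv2.Rodrigues(o["orientation"])[0]; p=o["position"]
T=lambda uv,z:(R.T@(ray(w,uv,z)-p))[:2]
for z in(.055,.060,.063,.067): print("lip",z,T((150,141),z),T((483,141),z))
for uv in[(168,179),(463,179)]: print("sieve top near",[T(uv,z) for z in(.206,.2081,.210)])
g=cv2.cvtColor(w[0],cv2.COLOR_BGR2GRAY); 
for c in(200,240,400,440): print(c,g[130:195,c].tolist())
print(g[142,135:165].tolist(),g[142,470:495].tolist()); print(g[180,160:180].tolist(),g[180,452:475].tolist())
E
```

```text
lip 0.055 [ 0.0627 -0.1349] [0.0631 0.136 ]
lip 0.06 [ 0.0631 -0.1328] [0.0635 0.1339]
lip 0.063 [ 0.0633 -0.1316] [0.0637 0.1327]
lip 0.067 [ 0.0635 -0.13  ] [0.0639 0.131 ]
sieve top near [array([ 0.0559, -0.0677]), array([ 0.0562, -0.0669]), array([ 0.0565, -0.0662])]
sieve top near [array([0.0561, 0.0669]), array([0.0564, 0.0661]), array([0.0567, 0.0654])]
200 [200, 204, 206, 203, 199, 195, 191, 189, 195, 230, 247, 249, 235, 198, 187, 193, 217, 237, 248, 245, 242, 254, 255, 255, 255, 255, 244, 175, 146, 150, 151, 151, 149, 148, 149, 149, 140, 129, 127, 134, 133, 134, 134, 133, 131, 128, 132, 146, 182, 214, 230, 237, 242, 243, 239, 232, 220, 192, 147, 110, 103, 104, 103, 103, 104]
240 [203, 206, 207, 205, 202, 199, 198, 196, 207, 238, 250, 247, 227, 193, 187, 197, 227, 244, 252, 254, 254, 254, 254, 254, 254, 254, 254, 255, 243, 146, 68, 58, 63, 61, 62, 65, 80, 111, 132, 135, 133, 133, 132, 131, 130, 130, 132, 142, 178, 212, 230, 237, 241, 241, 238, 232, 221, 195, 154, 123, 118, 119, 119, 120, 120]
400 [204, 200, 196, 192, 191, 190, 192, 204, 240, 255, 255, 253, 237, 229, 229, 232,
[... 357 characters left out ...]
, 255, 254, 254, 247, 229, 235, 245, 249, 251, 252, 252, 253, 253, 253, 254, 254, 254, 241, 175, 137, 135, 135, 134, 132, 137, 171, 214, 237, 245, 250, 251, 252, 251, 248, 240, 207, 183, 195, 201, 202, 202, 201]
[210, 211, 213, 215, 218, 221, 224, 226, 228, 228, 231, 238, 241, 244, 248, 248, 246, 246, 245, 241, 241, 244, 248, 248, 247, 244, 242, 244, 248, 249] [230, 228, 231, 232, 232, 232, 232, 233, 233, 233, 232, 232, 228, 220, 209, 202, 197, 191, 186, 186, 187, 185, 182, 180, 181]
[210, 186, 158, 118, 80, 123, 205, 238, 239, 233, 231, 230, 230, 230, 230, 230, 231, 230, 229, 230] [236, 236, 236, 236, 236, 236, 236, 236, 235, 223, 190, 134, 73, 55, 69, 91, 105, 126, 136, 135, 133, 132, 132]
```

```bash
python3 -m handwheel '[0.075,0.06,0.1,0,0,-0.067,0,0,0.3,0,0,0,0,0,0.5,0,0,0,0,0,0.7,0,0,0,0,0,0.8,0,0,0,0,0,0.8,0,0,0,0,0,0.7,0,0,0,0,0,0.5,0,0,0,0,0,0.3,0,0,0,0,0,0.1,0,0,0,0,0,0,0,0,0]'
```

```text
time_s: 15.8
position: [0.5838, -0.1648, 0.0891]
orientation: [-0.472, 3.105, -0.0]
ft_force: [1.0, 0.1, -8.0]
gripper_width: 0.159
gripper_force: 30.0
```

```bash
python3 -m handwheel '[0,0,0.3,0,0,0,0,0,0.3,0,0,0,0,0,0,0,0,0]' && python3 -m handwheel '[0,0,0.15,0,0,0,0,0,0.1,0,0,0,0,0,0,0,0,0]'
```

```text
time_s: 16.18
position: [0.583, -0.1646, 0.076]
orientation: [0.472, -3.105, -0.001]
ft_force: [-0.4, 0.1, -7.9]
gripper_width: 0.157
gripper_force: 30.0
time_s: 16.55
position: [0.5833, -0.1647, 0.0716]
orientation: [0.472, -3.106, -0.0]
ft_force: [0.2, 0.7, -7.6]
gripper_width: 0.161
gripper_force: 30.0
```

```bash
python3 -m handwheel '[0,0,0.06,0,0,0,0,0,0,0,0,0]' && python3 -m handwheel '[0,0,0.05,0,0,0,0,0,0,0,0,0]'
```

```text
time_s: 16.8
position: [0.5834, -0.1647, 0.0705]
orientation: [0.472, -3.106, -0.0]
ft_force: [-0.1, 0.3, -8.2]
gripper_width: 0.156
gripper_force: 30.0
time_s: 17.05
position: [0.5837, -0.1648, 0.0698]
orientation: [-0.472, 3.105, -0.0]
ft_force: [-0.3, 0.1, -6.9]
gripper_width: 0.154
gripper_force: 30.0
```

```bash
python3 -m handwheel '[0,0,0.03,0,0,0,0,0,0,0,0,0]' && python3 -m handwheel '[0,0.15,0,0,0,0,0,0,0,0,0,0]'
```

```text
time_s: 17.3
position: [0.5837, -0.1648, 0.0697]
orientation: [-0.472, 3.105, -0.001]
ft_force: [-3.6, 0.9, 2.4]
gripper_width: 0.158
gripper_force: 30.0
time_s: 17.55
position: [0.5836, -0.1625, 0.0697]
orientation: [-0.471, 3.104, -0.002]
ft_force: [-0.5, -1.8, 1.8]
gripper_width: 0.155
gripper_force: 30.0
```

```bash
f(){ grep -E "position|ft_force"; }
python3 -m handwheel '[0,0.1,-0.01,0,0,0,0,0,0,0,0,0]'|f; python3 -m handwheel '[0,0.1,0,0,0,0,0,0,0,0,0,0]'|f; python3 -m handwheel '[0,0.1,0,0,0,0,0,0,0,0,0,0]'|f
```

```text
position: [0.5828, -0.1602, 0.0697]
ft_force: [1.5, -3.0, 3.0]
position: [0.5821, -0.1582, 0.0697]
ft_force: [1.3, -3.3, 5.3]
position: [0.5814, -0.1563, 0.0697]
ft_force: [0.8, -3.8, 4.9]
```

```bash
f(){ grep -E "position|ft_force"; }
python3 -m handwheel '[0,0,-0.03,0,0,0,0,0,0,0,0,0]'|f; python3 -m handwheel '[0,0.1,0,0,0,0,0,0,0,0,0,0]'|f; python3 -m handwheel '[0,0.1,0,0,0,0,0,0,0,0,0,0]'|f
```

```text
position: [0.5809, -0.1558, 0.0697]
ft_force: [2.3, -3.0, 2.9]
position: [0.5801, -0.1541, 0.0697]
ft_force: [1.1, -3.2, 3.3]
position: [0.5796, -0.1529, 0.0697]
ft_force: [1.7, -4.3, 1.8]
```

```bash
f(){ grep -E "position|ft_force"; }
python3 -m handwheel '[0,0.1,-0.02,0,0,0,0,0,0,0,0,0]'|f; python3 -m handwheel '[0,-0.4,0,0,0,0,0,-0.4,0,0,0,0]'|f;  python3 -m handwheel '[0,-0.2,0,0,0,0,0,0,0,0,0,0]'|f; python3 -m handwheel '[0,-0.1,0,0,0,0,0,0,0,0,0,0]'|f
```

```text
position: [0.579, -0.1517, 0.0697]
ft_force: [4.1, -6.2, -1.2]
position: [0.5831, -0.1635, 0.0697]
ft_force: [-2.0, 4.0, 2.7]
position: [0.5847, -0.1698, 0.0698]
ft_force: [-0.3, 1.0, -0.9]
position: [0.585, -0.1707, 0.0697]
ft_force: [-1.0, 4.4, -0.8]
```

```bash
f(){ grep -E "position|ft_force"; }
python3 -m handwheel '[0,-0.1,0,0,0,0,0,0,0,0,0,0]'|f; python3 -m handwheel '[0,-0.1,0,0,0,0,0,0,0,0,0,0]'|f
```

```text
position: [0.5853, -0.1718, 0.0697]
ft_force: [-2.8, 5.9, -0.3]
position: [0.5856, -0.1726, 0.0698]
ft_force: [-3.5, 9.0, 2.5]
```

```bash
f(){ grep -E "time|position|ft_force"; }
python3 -m handwheel '[0,1,-0.01,0,0,0,0,0.3,0,0,0,0,0,-1,0,0,0,0,0,-0.2,0,0,0,0,0,1,0,0,0,0,0,0.2,0,0,0,0,0,-1,0,0,0,0,0,-0.2,0,0,0,0]'|f
python3 - <<'E'
from h import *
w=cam("wrist"); cv2.imwrite("pics/w3.png",w[0])
c=w[0][150:420,170:470]; h=cv2.cvtColor(c,cv2.COLOR_BGR2HSV); m=cv2.inRange(h,(12,110,90),(32,255,255))
n,_,st,ce=cv2.connectedComponentsWithStats(m)
for i in range(1,n):
    if st[i,4]>25: print(st[i],(ce[i]+[170,150]).round())
E
```

```text
time_s: 21.55
position: [0.5856, -0.1732, 0.0701]
ft_force: [-3.0, 8.1, -4.5]
[203  49  32  33 584] [389. 215.]
[104  58  27  33 490] [286. 224.]
[ 60 145  33  30 594] [246. 311.]
[195 151  32  30 616] [380. 316.]
[101 228  11  42 269] [275. 397.]
[178 228  12  42 302] [353. 397.]
```

View pics/w3.png

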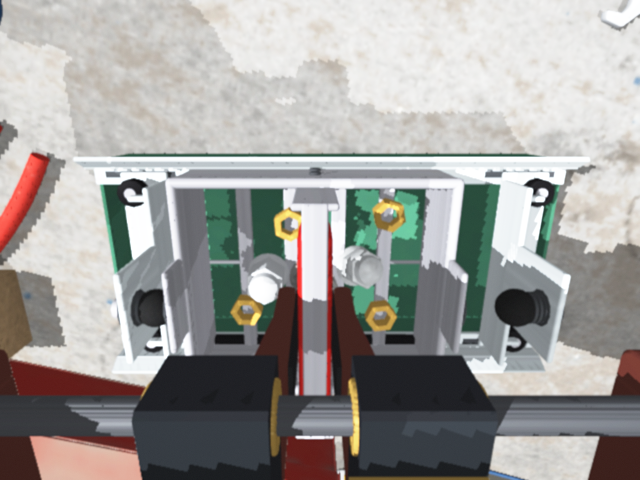

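```bash
cat > nuts.py <<'E'
from h import *
import sys
w=cam("wrist"); cv2.imwrite("pics/%s.png"%sys.argv[1],w[0])
c=w[0][150:350,170:470]; h=cv2.cvtColor(c,cv2.COLOR_BGR2HSV); m=cv2.inRange(h,(12,110,90),(32,255,255))
n,_,st,ce=cv2.connectedComponentsWithStats(m)
print([(st[i,4],*(ce[i]+[170,150]).round().astype(int)) for i in range(1,n) if st[i,4]>25])
E
python3 -m handwheel '[0,0.1,0,0,0,0,0,1,0,0,0,0,0,-1,0,0,0,0,0,1,0,0,0,0,0,-1,0,0,0,0,0,1,0,0,0,0,0,-1,0,0,0,0,0,1,0,0,0,0]'|grep -E "time|pos|ft_f"; python3 nuts.py n1
```

```text
time_s: 22.6
position: [0.5805, -0.1565, 0.0706]
ft_force: [0.5, 0.6, -7.3]
[(np.int32(329), np.int64(409), np.int64(199)), (np.int32(200), np.int64(394), np.int64(284))]
```

```bash
python3 -m handwheel '[0,-1,0.01,0,0,0,0,1,0.01,0,0,0,0,-1,0,0,0,0,0,1,0,0,0,0,0,-1,0,0,0,0,0,1,0,0,0,0,0,-1,0,0,0,0,0,1,0,0,0,0,0,-1,0,0,0,0,0,1,0,0,0,0,0,-1,0,0,0,0,0,1,0,0,0,0]'|grep -E "time|pos|ft_f"; python3 nuts.py n2
```

```text
time_s: 24.15
position: [0.5804, -0.1565, 0.0701]
ft_force: [0.9, -0.3, -6.1]
[(np.int32(353), np.int64(409), np.int64(199)), (np.int32(70), np.int64(280), np.int64(273)), (np.int32(207), np.int64(394), np.int64(285))]
```

```bash
python3 -m handwheel '[0,-1,0,0,0,0,0,1,0,0,0,0,0,-1,0,0,0,0,0,1,0,0,0,0,0,-1,0,0,0,0,0,1,0,0,0,0,0,-1,0,0,0,0,0,1,0,0,0,0,0,-1,0,0,0,0,0,1,0,0,0,0,0,-0.5,0,0,0,0,0,0,0,0,0,0]'|grep -E "time|pos|ft_f"; python3 nuts.py n3; python3 - <<'E'
from h import *
np.set_printoptions(precision=3,suppress=True)
o=env.get_obs();R=cv2.Rodrigues(o["orientation"])[0];p=o["position"]
for n in("scene","side","wrist"):
    c=cam(n); cv2.imwrite(f"pics/{n}3.png",c[0])
    u0,v0=proj(c,[[*p[:2],.05]])[0]; r=60 if n!="wrist" else 160
    y0,x0=max(int(v0-r),0),max(int(u0-r),0); im=c[0][y0:int(v0+r),x0:int(u0+r)]
    m=cv2.inRange(cv2.cvtColor(im,cv2.COLOR_BGR2HSV),(12,90,70),(32,255,255))
    k,_,st,ce=cv2.connectedComponentsWithStats(m)
    for i in range(1,k):
        if st[i,4]>5:
            uv=ce[i]+[x0,y0]; T=lambda z:(R.T@(ray(c,uv,z)-p))[:2]
            print(n,st[i,4],uv.round(),"floor",T(.009),"bars",T(.058))
E
```

```text
time_s: 25.7
position: [0.5825, -0.1634, 0.0699]
ft_force: [0.3, -1.1, -6.1]
[(np.int32(204), np.int64(414), np.int64(200)), (np.int32(233), np.int64(350), np.int64(279)), (np.int32(382), np.int64(399), np.int64(284))]
scene 81 [421. 100.] floor [-0.032 -0.247] bars [-0.011 -0.19 ]
scene 8 [381.  97.] floor [-0.123 -0.206] bars [-0.097 -0.151]
side 16 [378. 118.] floor [-0.105 -0.191] bars [-0.084 -0.139]
side 9 [401. 119.] floor [-0.045 -0.225] bars [-0.028 -0.171]
side 6 [393. 130.] floor [-0.045 -0.172] bars [-0.028 -0.121]
wrist 268 [414. 199.] floor [0.029 0.067] bars [0.04  0.054]
wrist 218 [349. 279.] floor [-0.029  0.024] bars [-0.008  0.02 ]
wrist 389 [398. 284.] floor [-0.033  0.06 ] bars [-0.011  0.049]
wrist 315 [275. 398.] floor [-0.132 -0.032] bars [-0.092 -0.026]
wrist 343 [353. 398.] floor [-0.132  0.031] bars [-0.091  0.025]
```

```bash
python3 -m handwheel '[0,0.15,0,0,0,0,0,0.15,0,0,0,0,0,0,0,0,0,0]'|grep -E "time|pos|ft_f"; python3 nuts.py n4
```

```text
time_s: 26.28
position: [0.5805, -0.1553, 0.0698]
ft_force: [-0.5, 0.1, -7.7]
[(np.int32(334), np.int64(408), np.int64(199)), (np.int32(165), np.int64(393), np.int64(284))]
```

```bash
python3 -m handwheel '[0,-0.35,-0.03,0,0,0,0,0,-0.15,0,0,0,0,0,-0.3,0,0,0,0,0,-0.5,0,0,0,0,0,-0.7,0,0,0,0,0,-0.8,0,0,0,0,0,-0.8,0,0,0,0,0,-0.8,0,0,0,0,0,-0.7,0,0,0,0,0,-0.5,0,0,0,0,0,-0.3,0,0,0,0,0,-0.15,0,0,0]'|grep -E "time|pos|ft_f|grip"; python3 nuts.py n5
```

```text
time_s: 27.82
position: [0.5827, -0.1628, 0.1846]
ft_force: [0.2, -1.0, -7.9]
gripper_width: 0.156
gripper_force: 30.0
[(np.int32(46), np.int64(389), np.int64(165))]
```

```bash
python3 -m handwheel '[0,0,0,0,0,0.3,0,0,0,0,0,0.6,0,0,0,0,0,0.9,0,0,0,0,0,0.95,0,0,0,0,0,0.95,0,0,0,0,0,0.95,0,0,0,0,0,0.9,0,0,0,0,0,0.65]' | tail -2 && python3 -m handwheel '[0.11,0.25,0,0,0,0,0.21,0.5,0,0,0,0,0.32,0.75,0,0,0,0,0.42,0.98,0,0,0,0,0.42,0.98,0,0,0,0,0.42,0.98,0,0,0,0,0.42,0.98,0,0,0,0,0.42,0.98,0,0,0,0,0.42,0.98,0,0,0,0,0.42,0.98,0,0,0,0,0.42,0.98,0,0,0,0,0.42,0.98,0,0,0,0,0.42,0.98,0,0,0,0,0.42,0.98,0,0,0,0,0.42,0.98,0,0,0,0,0.42,0.98,0,0,0,0,0.42,0.98,0,0,0,0,0.32,0.75,0,0,0,0,0.21,0.5,0,0,0,0,0.11,0.25,0,0,0,0]'
python3 - <<'E'
from h import *
s=cam("scene");t=cam("side");w=cam("wrist")
a=cv2.resize(s[0][95:220,322:447],(400,400),interpolation=2)
b=cv2.resize(t[0][110:220,330:428],(400,400),interpolation=2)
c=cv2.resize(s[0][130:290,200:360],(400,200*2),interpolation=2)[:200*2]
d=w[0][100:480,120:520]
d=cv2.resize(d,(400,200*380//400)); 
e=cv2.resize(s[0][160:270,200:400],(400,190+0))
cv2.imwrite("pics/f.png",np.vstack([np.hstack([a,b]),np.hstack([d,e])]))
E
```

```text
gripper_width: 0.157
gripper_force: 30.0
time_s: 31.38
position: [0.5619, 0.2009, 0.1845]
orientation: [-0.542, -3.094, 0.0]
ft_force: [-0.3, -0.3, -7.8]
gripper_width: 0.158
gripper_force: 30.0
```

View pics/f.png

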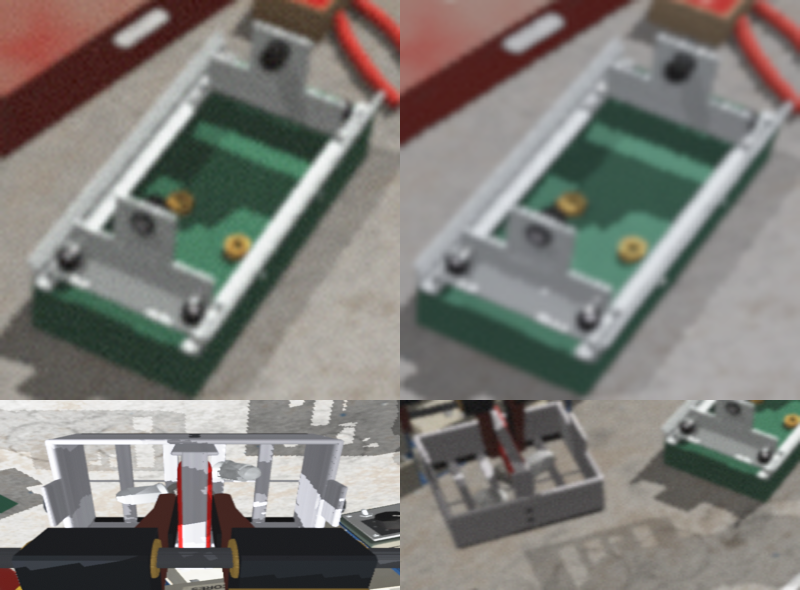

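```bash
python3 - <<'E'
from h import *
np.set_printoptions(precision=3,suppress=True)
s=cam("scene"); c,si=np.cos(.299),np.sin(.299); C=np.array([.5848,-.166]); Rt=np.array([[c,si],[-si,c]])
tr=lambda P:Rt@(np.array(P)[:2]-C)
for uv in[(378,157.5),(395.7,171.6)]: print("scene tray-frame",tr(ray(s,uv,.009)))
# n3: tool at (.5825,-.1634), tool x = -tray x, tool y = tray y
for a in[(.029,.067),(-.029,.024),(-.033,.060)]:
    p=tr([.5825,-.1634]); print("wrist tray-frame",p+[-a[0],a[1]])
# n2: blob (280,273), and n1 with TCP (.5804,-.1565); use n3 camera shape: wrist pose at that time
w=cam("wrist"); o=env.get_obs(); R=cv2.Rodrigues(o["orientation"])[0]; p=o["position"]
# same tool-frame ray, tool at z .0701
d=R.T@(w[2].T@np.linalg.inv(w[1])@np.array([280,273,1.])); oc=R.T@(-w[2].T@w[3]-p)
for z in(.009,.058): 
    k=(.0701-z-oc[2])/d[2]; q=(oc+k*d)[:2]; print("n2 blob z",z,"tool",q,"tray",tr([.5804,-.1565])+[-q[0],q[1]])
# brass pixels in sieve now
for n in("wrist","scene"):
    im=cam(n)[0]; m=cv2.inRange(cv2.cvtColor(im,cv2.COLOR_BGR2HSV),(12,110,70),(32,255,255)); k,_,st,ce=cv2.connectedComponentsWithStats(m)
    print(n,[(st[i,4],*ce[i].round().astype(int)) for i in range(1,k) if st[i,4]>12])
E
```

```text
scene tray-frame [ 0.027 -0.012]
scene tray-frame [-0.027  0.006]
wrist tray-frame [-0.03  0.07]
wrist tray-frame [0.028 0.027]
wrist tray-frame [0.032 0.063]
n2 blob z 0.009 tool [-0.025 -0.025] tray [ 0.024 -0.015]
n2 blob z 0.058 tool [-0.005 -0.021] tray [ 0.003 -0.01 ]
wrist [(np.int32(346), np.int64(494), np.int64(7)), (np.int32(83), np.int64(42), np.int64(344)), (np.int32(191), np.int64(21), np.int64(362)), (np.int32(570), np.int64(275), np.int64(417)), (np.int32(563), np.int64(354), np.int64(416)), (np.int32(32), np.int64(139), np.int64(477)), (np.int32(421), np.int64(418), np.int64(478))]
scene [(np.int32(189), np.int64(389), np.int64(3)), (np.int32(17), np.int64(393), np.int64(33)), (np.int32(19), np.int64(346), np.int64(73)), (np.int32(27), np.int64(335), np.int64(80)), (np.int32(38), np.int64(222), np.int64(137)), (np.int32(57), np.int64(287), np.int64(139)), (np.int32(88), np.int64(291), np.int64(151)), (np.int32(41), np.int64(378), np.int64(158)), (np.int32(39), np.int64(396), np.int64(172)), (np.int32(85), np.int64(471), np.int64(221)), (np.int32(17), np.int64(440), np.int64(227)), (np.int32(588), np.int64(218), np.int64(384)), (np.int32(68), np.int64(439), np.int64(371)), (np.int32(54), np.int64(448), np.int64(381)), (np.int32(14), np.int64(433), np.int64(388)), (np.int32(28), np.int64(409), np.int64(414)), (np.int32(161), np.int64(422), np.int64(420)), (np.int32(17), np.int64(437), np.int64(416)), (np.int32(20), np.int64(404), np.int64(425)), (np.int32(69), np.int64(433), np.int64(432)), (np.int32(152), np.int64(428), np.int64(440)), (np.int32(16), np.int64(434), np.int64(461)), (np.int32(15), np.int64(429), np.int64(466))]
```

Five separate nuts are now accounted for on the tray floor, and no brass shows in the sieve. Next I'll set the sieve down.

```bash
f(){ grep -E "time|pos|ft_f"; }; python3 -m handwheel '[0,0,0.15,0,0,0,0,0,0.35,0,0,0,0,0,0.6,0,0,0,0,0,0.85,0,0,0,0,0,0.95,0,0,0,0,0,0.95,0,0,0,0,0,0.95,0,0,0,0,0,0.85,0,0,0,0,0,0.75,0,0,0,0,0,0.6,0,0,0,0,0,0.4,0,0,0,0,0,0.25,0,0,0,0,0,0.1,0,0,0,0,0,0,0,0,0]'|f;  python3 -m handwheel '[0,0,0.07,0,0,0,0,0,0.07,0,0,0,0,0,0,0,0,0]'|f
```

```text
time_s: 33.48
position: [0.5624, 0.2004, 0.0298]
ft_force: [-0.2, 0.6, -7.9]
time_s: 33.85
position: [0.5621, 0.2003, 0.0267]
ft_force: [-0.3, 0.9, -7.6]
```

```bash
f(){ grep -E "time|pos|ft_f"; }; python3 -m handwheel '[0,0,0.06,0,0,0,0,0,0,0,0,0]'|f;  python3 -m handwheel '[0,0,0.04,0,0,0,0,0,0,0,0,0]'|f
```

```text
time_s: 34.1
position: [0.5622, 0.2004, 0.0256]
ft_force: [0.6, -0.0, -6.4]
time_s: 34.35
position: [0.5622, 0.2004, 0.0249]
ft_force: [0.5, 0.9, -5.9]
```

```bash
f(){ grep -E "time|pos|ft_f|grip"; }; python3 -m handwheel '[0,0,0.03,0,0,0,0,0,0,0,0,0]'|f;  python3 -m handwheel '[0,0,0.02,0,0,0,0,0,0,0,0,0]'|f
```

```text
time_s: 34.6
position: [0.5623, 0.2004, 0.0248]
ft_force: [-2.8, -1.5, 2.2]
gripper_width: 0.155
gripper_force: 30.0
time_s: 34.85
position: [0.5623, 0.2004, 0.0248]
ft_force: [-4.0, -1.6, 6.8]
gripper_width: 0.156
gripper_force: 30.0
```

```bash
python3 -m handwheel '[0,0,0,0,0,0,0,0,0,0,0,0,0,0,0,0,0,0,0,0,0,0,0,0,0,0,-0.2,0,0,0,0,0,-0.7,0,0,0,0,0,-1,0,0,0,0,0,-1,0,0,0,0,0,-1,0,0,0,0,0,-1,0,0,0,0,0,-1,0,0,0,0,0,-1,0,0,0,0,0,-1,0,0,0,0,0,-1,0,0,0,0,0,0,0,0,0]' -0.4|grep -E "time|pos|ft_f|grip"
cat > look.py <<'E'
from h import *
import sys
np.set_printoptions(precision=3,suppress=True)
w=cam("wrist"); cv2.imwrite("pics/%s.png"%sys.argv[1],w[0])
m=cv2.inRange(cv2.cvtColor(w[0],cv2.COLOR_BGR2HSV),(12,110,70),(32,255,255)); k,_,st,ce=cv2.connectedComponentsWithStats(m)
for i in range(1,k):
    if st[i,4]>25: print(st[i,4],ce[i].round(),ray(w,ce[i],.009)[:2])
E
python3 look.py v1
```

```text
time_s: 36.72
position: [0.5633, 0.201, 0.2047]
ft_force: [0.4, 0.7, 0.2]
gripper_width: 0.7
gripper_force: 0.0
438 [482.   9.] [0.453 0.398]
114 [ 50. 333.] [ 0.606 -0.135]
189 [ 29. 351.] [ 0.619 -0.17 ]
1181 [157. 417.] [ 0.755 -0.075]
1166 [472. 417.] [0.888 0.29 ]
221 [228. 444.] [ 0.823 -0.009]
358 [243. 456.] [0.848 0.001]
425 [544. 478.] [1.017 0.358]
```

```bash
python3 -m handwheel '[-0.43,-1,0,0,0,0,-0.43,-1,0,0,0,0,-0.43,-1,0,0,0,0,-0.43,-1,0,0,0,0,-0.43,-1,0,0,0,0,-0.43,-1,0,0,0,0,-0.43,-1,0,0,0,0,-0.43,-1,0,0,0,0,-0.43,-1,0,0,0,0,-0.43,-1,0,0,0,0,-0.43,-1,0,0,0,0,-0.43,-1,0,0,0,0,-0.43,-1,0,0,0,0,-0.43,-1,0,0,0,0,0,0,0,0,0,0]' |grep -E "time|pos"; python3 look.py v2
```

```text
time_s: 38.65
position: [0.5792, -0.1058, 0.201]
299 [145.   4.] [ 0.364 -0.186]
114 [222.  12.] [ 0.393 -0.125]
209 [299. 156.] [ 0.532 -0.106]
178 [250. 204.] [ 0.56  -0.169]
189 [329. 213.] [ 0.597 -0.097]
165 [298. 231.] [ 0.603 -0.134]
195 [270. 255.] [ 0.618 -0.171]
561 [443. 340.] [ 0.78  -0.025]
303 [547. 337.] [0.817 0.086]
273 [575. 347.] [0.841 0.114]
26 [394. 370.] [ 0.8   -0.089]
1177 [157. 417.] [ 0.765 -0.379]
1160 [472. 417.] [ 0.896 -0.019]
198 [285. 467.] [ 0.891 -0.261]
118 [255. 476.] [ 0.893 -0.303]
424 [544. 478.] [1.023 0.047]
```

Five nuts are in the tray, at (299,156), (250,204), (329,213), (298,231) and (270,255). There is no brass left in the sieve, which is standing released.

```bash
python3 -c "
from cell import env
print(env.sign_off())"
```

```text
the job is handed in; nothing more can be done
None
```

The job is handed in at about 39 s: the camera shows all five hex nuts in the tray and none in the sieve, which stands released on the bench near its starting spot; I saw two wheel nuts in it (the third was always hidden under the handle) and could only read contact forces between moves, where they were well under 40 N.

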